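# Load a shaft into a V-block drilling jig, home against its stop

## Task

Pick the thicker, longer of the two aluminium shafts out of its wooden rest and lay it in the V-blocks of the drilling jig, short of the sprung plunger. Then slide it under the plunger until it is fully home, its end bottoming the feeler button of the stop; keep it pressed there for a full second with about 10 N on the stop itself, on top of the sliding drag (15 N would shift its setting), and let go, leaving it seated on both flanks of the V and home against the stop. Leave the other shaft and everything else on the bench where it is.

Things in the scene. Friction and masses are not known exactly. Their poses are not given: they have to be found in the camera images.
- shaft_center (a point): Centre of the shaft to load: plain aluminium round bar, 28 mm diameter, 170 mm long, about 0.25 kg, both ends alike with a tapered lead (12 mm long, down to 20 mm diameter). Its x axis runs along the bar. It starts lying level in a wooden rest, axis 48 mm above the bench; the rest's notched supports hold it 37 to 53 mm either side of the centre, the middle 74 mm is free to grip.
- shaft: The same shaft as a body; its origin is the same centre, x along the bar.
- thin_shaft_center (a point): Centre of the other shaft, not to be used: same metal, 18 mm diameter, 120 mm long, in a like wooden rest.
- rest_a: Wooden rest that holds the 28 mm shaft at the start; fixed. Origin under the centre of its base (110 x 64 x 10 mm), x along the shaft. Its two supports reach about 45 mm high.
- rest_b: Wooden rest of the thin shaft; fixed, same size and axes.
- jig: Dark steel drilling jig, fixed: base plate x = -121 to 103 mm, 84 mm wide (y), 12 mm thick. Origin at bench level under the groove's axis; x runs along the groove from the open front (-x) to the stop (+x), z up. Two 90-degree V supports, 46 mm high, stand at x = -115 to -90 and 10 to 50 mm; between them a gap down to the base plate leaves room for fingers. 
- flank_left: The +y sloping flanks (both supports) of the V, ground and oiled steel, low friction (about 0.2); origin and axes those of the jig.
- flank_right: The -y sloping flanks (both supports) of the V; origin and axes those of the jig.
- plunger (a joint): Lift (m) of the sprung plunger under the bridge, which ends in a small free-turning roller (10 mm across): 0 free, 2 mm when the 28 mm shaft is under it. Free, the roller hangs 2 mm below the top of a seated shaft; it pushes down with 2 N free and 3 N at 2 mm, so sliding the shaft under it takes a few newtons: a first rise of force is the plunger, not the stop.
- stop: Upright steel plate 10 x 50 x 56 mm at the +x end of the jig, fixed to it; origin at its centre (jig x = 95 mm, 40 mm up), axes those of the jig. It carries the stop: a screw sleeve on the groove's axis with a 14 mm flat feeler button facing the front. The screw is set differently each time and not measured: the button's bottomed face lies somewhere at jig x = 56 to 74 mm.
- feeler (a joint): How far (m) the stop's feeler button is pushed in: 0 free, 4 mm bottomed on the solid stop. Its own spring is weak (0.2 to 0.5 N); bottomed it is rigid. Only a shaft end pushed home bottoms it.
- tape_measure: Black tape measure, 66 x 36 x 62 mm; origin at the centre of its underside. Leave alone.
- pulley: Aluminium pulley, 68 mm across, 20 mm high. Leave alone.
- collar: Small steel collar, 26 mm across, 12 mm high, between the jig and the rests. Leave alone.
- screwdriver: Screwdriver lying on the left. Leave alone.
- brush: Brush lying on the right. Leave alone.
- red_bin: Red two-cell parts bin, 130 x 100 x 55 mm. Leave alone.
- oil_bottle: White oil bottle, 44 mm across, 120 mm high. Leave alone.
- hex_key: Dark hex key lying near the robot. Leave alone.
- lay_point (a point): Point on the groove's axis at jig x = -58 mm, 50 mm above the bench; axes those of the jig. The 28 mm shaft seated on the flanks has its axis on this line; with its centre here (or up to 3 mm nearer the front) it can be let straight down: it lies in both V's, its leading end 10 mm clear of the bridge and 20 mm short of touching the plunger.
- bridge (a point): Middle of the bridge over the groove, jig x = 42 mm, 84 mm above the bench; 10 mm wide along the groove, posts 8 mm thick at y = +-32 mm, plunger and its collar up to 94 mm above the bench.
Mind the look-alikes: they are no part of the job. What is shaped like the rest_a but blue or turquoise is not meant.

How it is judged (in metres and radians):
On the way, in this order (a step that is already met when the one before it is completed fails the run):
1. the 28 mm shaft is lifted out of its rest (height (world z) of shaft_center above 0.065 m and contact force between shaft and rest_a below 0.05 N), for 0.1 s.
2. the shaft lies in the V's on both flanks, along the groove, its centre still at jig x below -47 mm (short of the plunger), feeler free (contact force between shaft and flank_left above 0.2 N and contact force between shaft and flank_right above 0.2 N and angle between the x axis of shaft and the x axis of jig, either way round below 0.05 rad and x of shaft_center in the frame of jig below -0.047 m and value of joint feeler below 0.001 m), for 0.1 s.
3. the shaft is pressed against the stop with more than 6.5 N for 0.8 s (contact force between shaft and stop above 6.5 N and value of joint feeler above 0.003 m and value of joint plunger above 0.0005 m), for 0.8 s.
At the end, for the whole second after the job is handed in: The 28 mm shaft rests on both flanks of the V (at least 0.5 N on each), its axis within 0.03 rad of the groove, under the plunger (lifted by more than 0.5 mm), its end keeping the feeler button pushed in by more than 2.5 of its 4 mm (within 1.5 mm of the solid stop), at rest (contact force between shaft and flank_left above 0.5 N and contact force between shaft and flank_right above 0.5 N and angle between the x axis of shaft and the x axis of jig, either way round below 0.03 rad and value of joint feeler above 0.0025 m and value of joint plunger above 0.0005 m and linear speed of shaft below 0.01 m/s); the robot touches nothing.
It fails at once if the shaft is rammed against the stop with more than 15 N (contact force between shaft and stop above 15 N).
It fails at once if the thin shaft is moved by more than 20 mm (distance of thin_shaft_center from where it was at the start of the episode above 0.02 m).
It fails at once if another thing on the bench is moved by more than 20 mm (distance of any of tape_measure, pulley, collar, screwdriver, brush, red_bin, oil_bottle, hex_key from where it was at the start of the episode above 0.02 m).
It also fails if it takes over 70 s, if anything falls off the work surface, if the arm or the gripper's body presses on something with over 40 N, if the wrist force passes 120 N, or if a joint passes its speed limit or range.

## Robot

A 7-joint arm with a two-finger parallel gripper is mounted at the origin on the work surface. World frame = base frame: x ahead of the robot, y to its left, z up, the work surface at z = 0. Lengths are in mm, angles in rad, forces in N, time in s.
With the tool pointing down it reaches from about 400 to 875 mm from the base axis. Payload 4.4 kg.
Tool frame: the origin (TCP) lies midway between the tips of the shut fingers; the grasp point (between the pads) lies 19 mm behind it; z points along the fingers, y is the line along which they close (so a half turn about z gives the same grasp; the last joint's range is limited). The gripper opens to 85 mm and grips with 20 to 120 N. Pads are 22 mm wide; open, the fingers measure 114 mm over their backs; the gripper's body (76 mm by 85 mm) begins 54 mm behind the grasp point. The pads swing forward as they close: fully open they stand 13 mm farther back than shut.
Start: joints at [1.104, 0.628, 0.038, 1.517, -0.027, 0.996, -0.02], TCP at [253.629, -598.49, 231.313] pointing down, gripper open.
Joint ranges: [-3.06, 3.06], [-0.37, 2.12], [-1.25, 1.32], [0.18, 2.47], [-1.1, 4.24], [0.23, 1.98], [-2.94, 2.94]. Speed limits (rad/s): [2.57, 2.57, 3.14, 3.14, 3.14, 3.14, 3.14].

## Interface

Orientations are given as [roll, pitch, yaw] about the fixed x, y, z axes, in that order (R = Rz(yaw) Ry(pitch) Rx(roll)).
In Python, from cell import read_state, get_image, finish_job gives the robot as it stands.
- The arm moves only by the tool send_rows, never from a script. Its argument "series" is a list of rows, each an object of numbers: "ax", "ay", "az": the turn, a rotation vector about the tool's x, y, z in rad; "dx", "dy", "dz": the shift along the tool's x, y, z in cm; "hand": the closure, from 0 (fully open) to 1 (shut). In form: [{"ax": .., "ay": .., "az": .., "dx": .., "dy": .., "dz": .., "hand": ..}, ...]. A call has 1 to 10 rows; each row is the pose to reach, as a shift and turn from the pose commanded when the call began, along the tool's axes at that moment; what a row does not reach only later rows make up. A row lasts 1/10 s, in which the tool goes at most 50 mm and 8.59 degrees, less where a joint would pass 70% of its speed; a pose out of reach is approached as far as the arm can. A call with a gripper value outside its range is refused whole. The fingers move at their own pace and stop on an object; the grip force is fixed at half the most. Time passes only in rows, so rows that repeat a pose let the fingers close. It gives the time, the measured TCP pose, the force, the opening and the grip force at its end, in the units of the state.
- read_state(): the state, without advancing time (a new reading comes with each control period).
- get_image(name): name is "side" or "top" or "wrist"; returns a dict with "pixels" (480x640x3 uint8, red, green, blue), "mtx" (3x3 intrinsics, pixels), "k1" (the pictures are not rectified: a ray, as slopes to the right and down, at radius r is drawn at 1 + k1 r^2 times it, then the intrinsics apply), "R" (3x3) and "t" (3): a world point X has camera coordinates R X + t. Camera axes: x right, y down, z forward; pixel columns grow to the right and rows downward; lengths in mm; the calibration is good to about 2 mm. A picture is of the moment at which its call begins. There is no depth.
- finish_job(): hands the job in; it is judged then, once.
The state is a dict: "clock": time; "qpos": joint angles; "qd": joint speeds; "tau": joint torques, N m; "eef_pos": TCP position; "tool_rot": TCP orientation; "force": force on the tool from outside, world axes, zero at the start; "torque": the same for the moment, N m; "width": finger opening in mm; "gripper_force": force on a finger pad.
Only numpy, scipy, OpenCV 4.12 (cv2) and the standard library are available. Lean on these libraries where they do the work, as an engineer would, in place of code of your own. Each camera call takes 0.05 s, during which the arm holds its last target. There are 200 camera calls.

## Working session

There is one attempt and no reset: what is moved stays moved. The work goes in short steps, Python scripts to look and compute and a tool call to move; the robot and the scene stay as the last step left them, time stands still between calls to the robot, and variables do not carry over. Pictures are saved under pics/ and viewed, at most 10 in all, crops included, and the job is handed in when it is done.

Besides the shell and the picture viewer there is one more tool, called after "Call:" by a JSON object that holds its "op" and its "data", one argument or row to a line. send_rows: Moves the arm, as the interface text tells. Its arguments: {"type":"object","properties":{"series":{"type":"array","items":{"type":"object","properties":{"ax":{"type":"number"},"ay":{"type":"number"},"az":{"type":"number"},"dx":{"type":"number"},"dy":{"type":"number"},"dz":{"type":"number"},"hand":{"type":"number"}}}}},"required":["series"]}

```bash
ls; mkdir -p pics; python3 - <<'E'
from cell import *
import cv2
print(read_state())
for n in ("top","side"):
    d=get_image(n); cv2.imwrite(f"pics/{n}0.png",d["pixels"][:,:,::-1])
    print(n,d["mtx"],d["k1"],d["R"],d["t"])
E
```

```text
pics
{'clock': 0.0, 'qpos': array([ 1.10422376,  0.62932055,  0.03847151,  1.51834396, -0.02698356,
        0.99629319, -0.01998326]), 'qd': array([ 0.00090766,  0.00069721,  0.0007796 ,  0.00082682,  0.00048524,
        0.00020201, -0.00196339]), 'tau': array([ 2.10761386e-04, -5.63398433e+01,  1.22640945e+00, -1.93445438e+01,
        1.10722653e-02,  1.02954419e-02, -1.09076844e-06]), 'eef_pos': array([ 253.35457534, -597.93206508,  230.41388979]), 'tool_rot': array([-3.13974712e+00,  5.36468590e-05,  4.00774936e-01]), 'force': array([ 0.41820321, -0.51200958,  0.66767612]), 'torque': array([-0.00559285,  0.02322947,  0.04004759]), 'gripper_force': 0.0, 'width': 85.08920531486476}
top [[599.65139042   0.         325.33222973]
 [  0.         599.65139042 242.60021661]
 [  0.           0.           1.        ]] -0.1746462490682936 [[-1.24831278e-02 -9.99919117e-01 -2.43531623e-03]
 [-9.71148673e-01  1.27039376e-02 -2.38136230e-01]
 [ 2.38147907e-01 -6.07630883e-04 -9.71228709e-01]] [  -8.89094176  580.05288551 1385.52978251]
side [[501.97712058   0.         315.95010457]
 [  0.         501.97712058 234.77076726]
 [  0.           0.           1.        ]] -0.046226441702539936 [[-9.34411689e-01 -3.56194140e-01 -7.27385528e-04]
 [-2.50136083e-01  6.57638431e-01 -7.10593860e-01]
 [ 2.53587726e-01 -6.63805264e-01 -7.03602044e-01]] [ 515.91694315  199.23585598 1124.66662104]
```

View pics/top0.png

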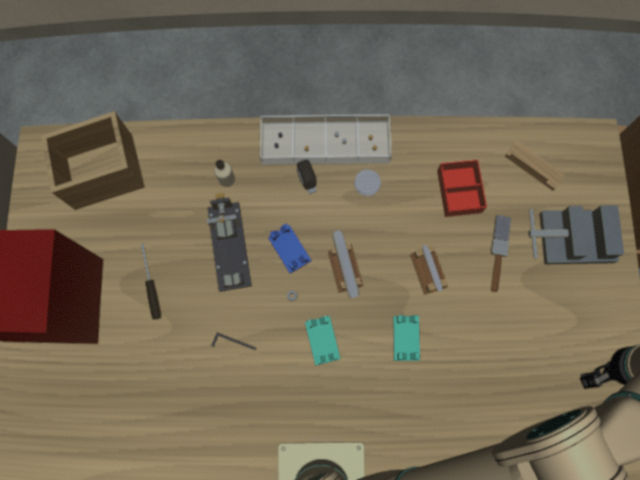

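View pics/side0.png

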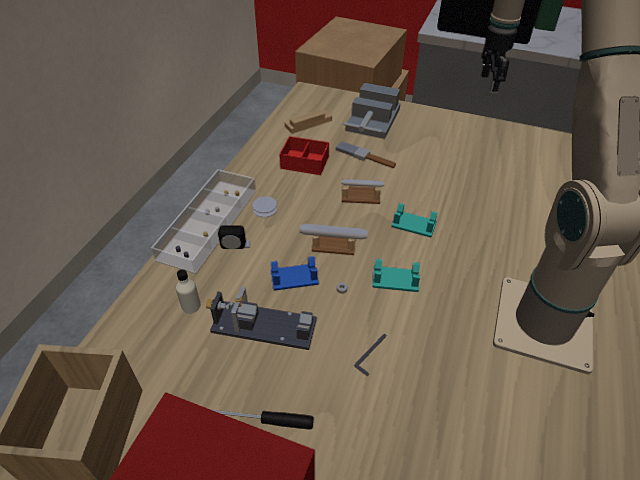

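The top view shows the thick shaft in its brown rest at (345,264), the thin one at (433,267), and the jig at (229,245) with its stop end near (217,207). Possible look-alikes are the thin shaft (433,267), the grey vise bar (549,233), and the empty blue and turquoise rests at (289,248), (322,340) and (406,338). The longer, thicker bar at (345,264) fits the description, so I'll check it in a close crop.

```bash
python3 - <<'E'
import cv2, numpy as np
t=cv2.imread("pics/top0.png"); s=cv2.imread("pics/side0.png")
a=cv2.resize(t[185:305,195:265],None,fx=5,fy=5,interpolation=cv2.INTER_CUBIC)
b=cv2.resize(t[220:305,320:390],None,fx=5,fy=5,interpolation=cv2.INTER_CUBIC)
c=np.zeros((600,720,3),np.uint8); c[:,:350]=a; c[:425,360:710]=b
cv2.imwrite("pics/c1.png",c)
cv2.imwrite("pics/c2.png",cv2.resize(s[215:350,205:375],None,fx=4.4,fy=4.4,interpolation=cv2.INTER_CUBIC))
E
```

```text
(no output)
```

View pics/c1.png

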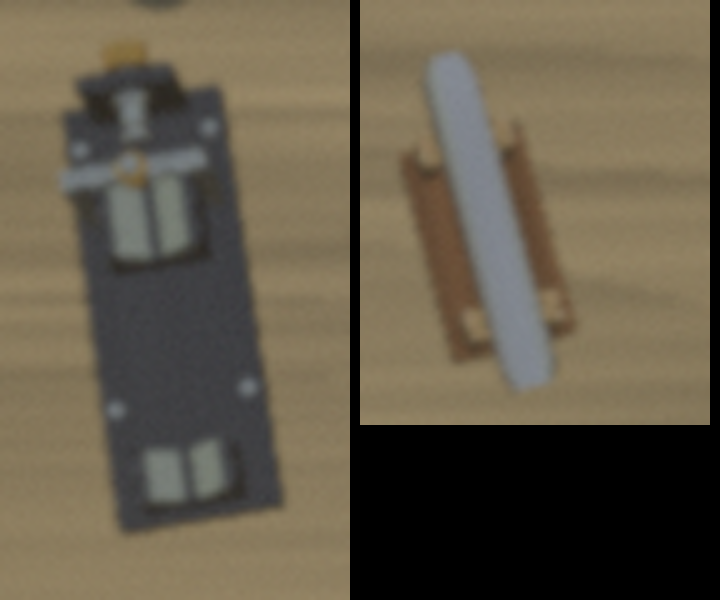

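View pics/c2.png

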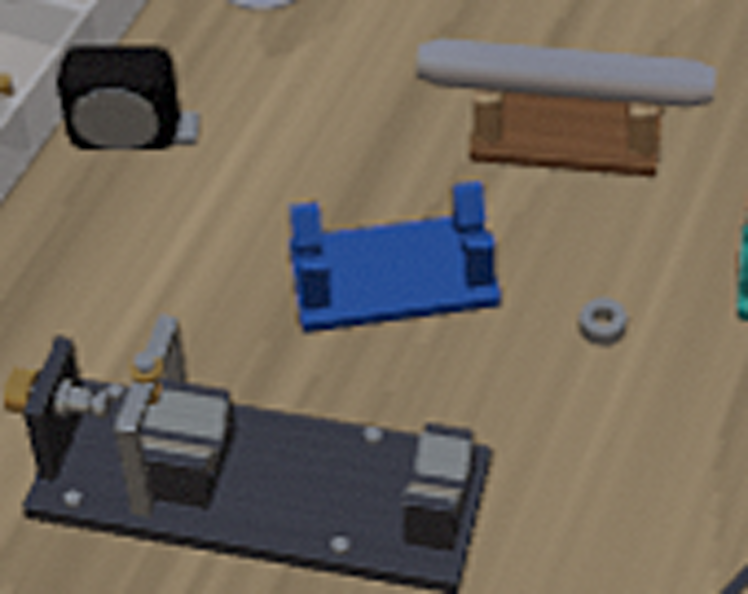

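The crops confirm it. The shaft sits in the brown rest with ends at about top (338,230) and (354,297). The jig's open front is at the bottom (front V near top (233,290)), and the bridge and stop are at the top. Next I'll fit the poses.

```bash
cat > h.py <<'E'
import numpy as np, cv2
from scipy.optimize import least_squares
def proj(P,d):
    c=np.asarray(P,float)@np.array(d["R"]).T+np.array(d["t"]); s=c[:,:2]/c[:,2:]
    s=s*(1+d["k1"]*(s**2).sum(1,keepdims=True)); K=np.array(d["mtx"])
    return s*[K[0,0],K[1,1]]+K[:2,2]
def place(p,L):
    c,s=np.cos(p[2]),np.sin(p[2]); L=np.asarray(L,float)
    return np.c_[p[0]+c*L[:,0]-s*L[:,1],p[1]+s*L[:,0]+c*L[:,1],L[:,2]]
def fit(p0,views):
    f=lambda p:np.concatenate([(proj(place(p,L),d)-px).ravel() for L,px,d in views])
    r=least_squares(f,p0,loss="soft_l1",x_scale=[10,10,.1]); return r.x,[np.round(proj(place(r.x,L),d)-px,1).tolist() for L,px,d in views]
E
python3 - <<'E'
from cell import *
from h import *
t=get_image("top");s=get_image("side")
A=lambda q:np.array([195,185])+(np.array(q)+.5)/5-.5
B=lambda q:np.array([320-72,220])+(np.array(q)+.5)/5-.5
C=lambda q:np.array([205,215])+(np.array(q)+.5)/4.4-.5
Lt=[[-121,42,6],[-121,-42,6],[103,-42,12],[42,36,84],[42,-36,84],[-115,0,31],[-90,0,31],[10,0,31]]
pt=A([[123,532],[283,507],[220,87],[60,182],[208,159],[193,503],[185,447],[155,262]])
Ls=[[-121,42,0],[-121,-42,12],[103,42,6],[42,36,84],[42,-36,84]]
ps=C([[460,588],[490,450],[25,510],[128,390],[170,320]])
for v in ([(Lt,pt,t)],[(Ls,ps,s)],[(Lt,pt,t),(Ls,ps,s)]): print("jig",*fit([560,220,.15],v))
Lh=[[85,0,48],[-85,0,48]]
vt=(Lh,B([[450,54],[532,386]]),t); vs=(Lh,C([[419,60],[714,83]]),s)
for v in ([vt],[vs],[vt,vs]): print("shaft",*fit([530,-40,.2],v))
E
```

```text
jig [5.98609513e+02 2.30797356e+02 1.61914132e-01] [[[-0.7, 0.7], [0.3, 0.1], [0.1, -0.7], [0.0, 0.1], [-0.6, -0.3], [-0.1, -0.3], [0.1, 1.1], [0.7, -0.5]]]
jig [5.98045408e+02 2.29686363e+02 1.65159044e-01] [[[0.1, 1.0], [0.9, -2.1], [-0.3, -0.2], [-0.6, 8.2], [0.0, -2.1]]]
jig [5.98220094e+02 2.30511756e+02 1.62115378e-01] [[[-0.5, 0.9], [0.4, 0.2], [0.2, -0.6], [0.1, 0.3], [-0.5, -0.1], [0.1, -0.2], [0.3, 1.2], [0.8, -0.3]], [[-0.2, 1.5], [0.8, -1.7], [-0.5, -0.1], [-0.9, 8.4], [-0.1, -1.9]]]
shaft [ 5.32796621e+02 -6.54935834e+01  2.17557894e-01] [[[0.0, 0.1], [-0.0, -0.1]]]
shaft [ 5.30069881e+02 -6.45396226e+01  2.51982181e-01] [[[0.0, 0.0], [-0.0, -0.0]]]
shaft [ 5.31612836e+02 -6.53942912e+01  2.26726051e-01] [[[-0.3, 0.6], [0.3, 0.3]], [[-0.3, -0.9], [-0.5, 0.2]]]
```

Call:
{"op": "send_rows", "data": {
  "series": [
    {"dx": 2,"dy": -1.6,"dz": 0.1,"az": 0.02},
    {"dx": 5,"dy": -4.1,"dz": 0.3,"az": 0.04},
    {"dx": 8.5,"dy": -7,"dz": 0.6,"az": 0.06},
    {"dx": 12,"dy": -9.9,"dz": 0.9,"az": 0.08},
    {"dx": 15.5,"dy": -12.8,"dz": 1.2,"az": 0.1},
    {"dx": 19,"dy": -15.6,"dz": 1.5,"az": 0.12},
    {"dx": 22.5,"dy": -18.5,"dz": 1.8,"az": 0.14},
    {"dx": 26,"dy": -21.4,"dz": 2,"az": 0.16},
    {"dx": 29.5,"dy": -24.3,"dz": 2,"az": 0.174},
    {"dx": 33,"dy": -27.2,"dz": 2,"az": 0.174}
  ]
}}

```text
invalid input at $.series[0]: expected keys ax, ay, az, dx, dy, dz, hand
```

Call:
{"op": "send_rows", "data": {
  "series": [
    {"ax": 0,"ay": 0,"hand": 0,"dx": 2,"dy": -1.6,"dz": 0.1,"az": 0.02},
    {"ax": 0,"ay": 0,"hand": 0,"dx": 5,"dy": -4.1,"dz": 0.3,"az": 0.04},
    {"ax": 0,"ay": 0,"hand": 0,"dx": 8.5,"dy": -7,"dz": 0.6,"az": 0.06},
    {"ax": 0,"ay": 0,"hand": 0,"dx": 12,"dy": -9.9,"dz": 0.9,"az": 0.08},
    {"ax": 0,"ay": 0,"hand": 0,"dx": 15.5,"dy": -12.8,"dz": 1.2,"az": 0.1},
    {"ax": 0,"ay": 0,"hand": 0,"dx": 19,"dy": -15.6,"dz": 1.5,"az": 0.12},
    {"ax": 0,"ay": 0,"hand": 0,"dx": 22.5,"dy": -18.5,"dz": 1.8,"az": 0.14},
    {"ax": 0,"ay": 0,"hand": 0,"dx": 26,"dy": -21.4,"dz": 2,"az": 0.16},
    {"ax": 0,"ay": 0,"hand": 0,"dx": 29.5,"dy": -24.3,"dz": 2,"az": 0.174},
    {"ax": 0,"ay": 0,"hand": 0,"dx": 33,"dy": -27.2,"dz": 2,"az": 0.174}
  ]
}}

```text
clock: 1.2
eef_pos: [451.9, -217.6, 211.3]
tool_rot: [3.141, -0.0, 0.226]
force: [0.7, -0.5, 0.3]
width: 85.4
gripper_force: 0.0
```

Call:
{"op": "send_rows", "data": {
  "series": [
    {"ax": 0,"ay": 0,"az": 0,"hand": 0,"dx": 3,"dy": -3.5,"dz": 0.2},
    {"ax": 0,"ay": 0,"az": 0,"hand": 0,"dx": 6,"dy": -7,"dz": 0.5},
    {"ax": 0,"ay": 0,"az": 0,"hand": 0,"dx": 9,"dy": -10.5,"dz": 0.8},
    {"ax": 0,"ay": 0,"az": 0,"hand": 0,"dx": 10.7,"dy": -12.5,"dz": 1},
    {"ax": 0,"ay": 0,"az": 0,"hand": 0,"dx": 11.3,"dy": -13.2,"dz": 1},
    {"ax": 0,"ay": 0,"az": 0,"hand": 0,"dx": 11.3,"dy": -13.2,"dz": 1},
    {"ax": 0,"ay": 0,"az": 0,"hand": 0,"dx": 11.3,"dy": -13.2,"dz": 1}
  ]
}}

```text
clock: 1.9
eef_pos: [531.0, -67.2, 201.3]
tool_rot: [3.141, 0.001, 0.225]
force: [0.3, -0.1, -0.4]
width: 85.3
gripper_force: 0.0
```

```bash
python3 - <<'E'
from cell import *
from h import *
s=read_state();print(s["eef_pos"],s["tool_rot"],s["force"])
d=get_image("wrist");cv2.imwrite("pics/w1.png",d["pixels"][:,:,::-1]);print(d["R"],d["t"],d["mtx"])
P=place([531.6,-65.4,.227],[[85,0,48],[-85,0,48],[0,14,48],[0,-14,48],[85,10,48],[85,-10,48]]);print(proj(P,d))
E
```

```text
[530.98521585 -67.23449732 201.34342644] [3.14056083e+00 1.01990531e-03 2.24620283e-01] [ 0.26712271 -0.10708336 -0.3520442 ]
[[ 2.21844552e-01 -9.75081585e-01  9.47444564e-04]
 [-9.34161718e-01 -2.12255986e-01  2.86861082e-01]
 [-2.79511858e-01 -6.45236348e-02 -9.57971723e-01]] [-184.04064011  453.07561583  494.66170016] [[383.08214916   0.         317.41015697]
 [  0.         383.08214916 236.89326294]
 [  0.           0.           1.        ]]
[[313.92070328 104.89778681]
 [315.07166639 313.07402545]
 [296.90897033 216.97882432]
 [332.14391677 216.85603594]
 [300.35741275 104.96220023]
 [327.48580603 104.85789122]]
```

View pics/w1.png

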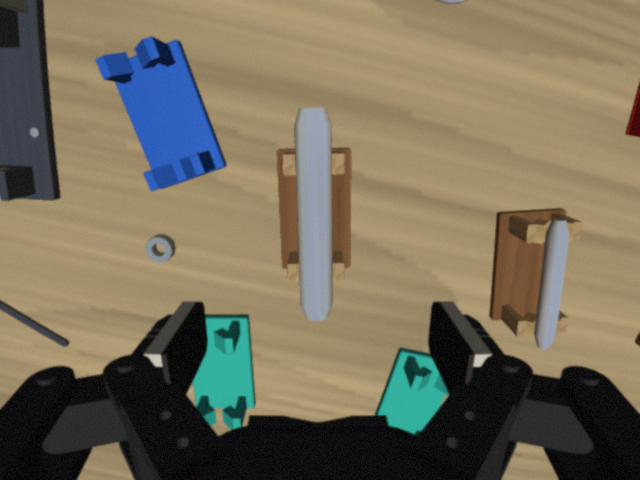

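The wrist view shows the shaft between its supports, with ends at (313.5,107) and (317,320). That's within a few pixels of the prediction. I'll refit with those ends.

```bash
python3 - <<'E'
from cell import *
from h import *
d=get_image("wrist");s=read_state();print(s["eef_pos"])
print(fit([531,-65,.22],[([[85,0,50],[-85,0,57]],[[313.5,107],[317,319.5]],d)]))
# gap tops of rest supports and jig visible corners for reference
print(proj(place([598.2,230.5,.162],[[-121,-42,0],[-121,-42,12],[-90,-14,46]]),d))
E
```

```text
[530.98857762 -67.62377611 201.46516075]
(array([ 5.30278626e+02, -6.67652823e+01,  2.37561942e-01]), [[[-0.0, -0.1], [0.0, 0.2]]])
[[ 60.59471202 198.25023736]
 [ 52.47587997 200.79364977]
 [ -9.38224669 170.45572467]]
```

Call:
{"op": "send_rows", "data": {
  "series": [
    {"ax": 0,"ay": 0,"az": -0.008,"hand": 0,"dx": 0,"dy": -0.15,"dz": 2},
    {"ax": 0,"ay": 0,"az": -0.008,"hand": 0,"dx": 0,"dy": -0.15,"dz": 5.5},
    {"ax": 0,"ay": 0,"az": -0.008,"hand": 0,"dx": 0,"dy": -0.15,"dz": 9.5},
    {"ax": 0,"ay": 0,"az": -0.008,"hand": 0,"dx": 0,"dy": -0.15,"dz": 13},
    {"ax": 0,"ay": 0,"az": -0.008,"hand": 0,"dx": 0,"dy": -0.15,"dz": 15.5},
    {"ax": 0,"ay": 0,"az": -0.008,"hand": 0,"dx": 0,"dy": -0.15,"dz": 17},
    {"ax": 0,"ay": 0,"az": -0.008,"hand": 0,"dx": 0,"dy": -0.15,"dz": 17.3},
    {"ax": 0,"ay": 0,"az": -0.008,"hand": 0,"dx": 0,"dy": -0.15,"dz": 17.3},
    {"ax": 0,"ay": 0,"az": -0.008,"hand": 0,"dx": 0,"dy": -0.15,"dz": 17.3}
  ]
}}

```text
clock: 2.9
eef_pos: [532.1, -64.6, 29.3]
tool_rot: [3.141, -0.002, 0.234]
force: [-0.1, 0.7, 0.3]
width: 85.2
gripper_force: 0.0
```

```bash
python3 - <<'E'
from cell import *
s=read_state();print(s["eef_pos"],s["tool_rot"],s["force"],s["width"])
E
```

```text
[532.09442181 -64.59987732  29.32391195] [ 3.14079577e+00 -1.57142294e-03  2.33715986e-01] [-0.0994623   0.73760107  0.25747863] 85.19635572967789
```

Call:
{"op": "send_rows", "data": {
  "series": [
    {"ax": 0,"ay": 0,"az": 0,"hand": 0.3,"dx": 0,"dy": 0,"dz": 0.1},
    {"ax": 0,"ay": 0,"az": 0,"hand": 0.5,"dx": 0,"dy": 0,"dz": 0.1},
    {"ax": 0,"ay": 0,"az": 0,"hand": 0.6,"dx": 0,"dy": 0,"dz": 0.1},
    {"ax": 0,"ay": 0,"az": 0,"hand": 0.8,"dx": 0,"dy": 0,"dz": 0.1},
    {"ax": 0,"ay": 0,"az": 0,"hand": 1,"dx": 0,"dy": 0,"dz": 0.1},
    {"ax": 0,"ay": 0,"az": 0,"hand": 1,"dx": 0,"dy": 0,"dz": 0.1},
    {"ax": 0,"ay": 0,"az": 0,"hand": 1,"dx": 0,"dy": 0,"dz": 0.1}
  ]
}}

```text
clock: 3.6
eef_pos: [532.0, -64.6, 27.9]
tool_rot: [3.14, -0.001, 0.234]
force: [-1.4, -2.6, 7.1]
width: 26.3
gripper_force: 58.7
```

Call:
{"op": "send_rows", "data": {
  "series": [
    {"ax": 0,"ay": 0,"az": 0,"hand": 1,"dx": 0,"dy": 0,"dz": -0.5},
    {"ax": 0,"ay": 0,"az": 0,"hand": 1,"dx": 0,"dy": 0,"dz": -1.5},
    {"ax": 0,"ay": 0,"az": 0,"hand": 1,"dx": 0,"dy": 0,"dz": -3},
    {"ax": 0,"ay": 0,"az": 0,"hand": 1,"dx": 0,"dy": 0,"dz": -5},
    {"ax": 0,"ay": 0,"az": 0,"hand": 1,"dx": 0,"dy": 0,"dz": -7},
    {"ax": 0,"ay": 0,"az": 0,"hand": 1,"dx": 0,"dy": 0,"dz": -8.5},
    {"ax": 0,"ay": 0,"az": 0,"hand": 1,"dx": 0,"dy": 0,"dz": -9},
    {"ax": 0,"ay": 0,"az": 0,"hand": 1,"dx": 0,"dy": 0,"dz": -9}
  ]
}}

```text
clock: 4.4
eef_pos: [531.8, -63.5, 118.1]
tool_rot: [3.141, -0.001, 0.235]
force: [0.8, -0.1, -2.3]
width: 26.3
gripper_force: 59.1
```

```bash
python3 - <<'E'
from cell import *
from h import *
s=read_state();e=s["eef_pos"];print(e,s["tool_rot"],s["force"],s["torque"],s["width"])
d=get_image("wrist");t=get_image("top");S=get_image("side")
a=d["pixels"][60:420,0:520]
cv2.imwrite("pics/w2.png",cv2.resize(a,(780,540))[:,:,::-1])
y=s["tool_rot"][2]; print(proj(place([e[0],e[1],y],[[85,0,e[2]+19],[-85,0,e[2]+19],[85,0,e[2]+24],[85,10,e[2]+24],[85,-10,e[2]+24]]),d)*1.5-[0,90])
print(d["mtx"],d["k1"],d["R"],d["t"])
E
```

```text
[531.7659493  -63.53235129 118.07440225] [ 3.14146973e+00 -1.34265628e-03  2.35109539e-01] [ 0.80985965 -0.07006087 -2.33608981] [ 0.05081215 -0.03513264 -0.03382482] 26.318279644782272
[[473.35296086  33.806972  ]
 [474.77127011 657.64089896]
 [473.23477889  31.14256229]
 [421.91271274  31.35007203]
 [524.5688717   31.21522207]]
[[383.08214916   0.         317.41015697]
 [  0.         383.08214916 236.89326294]
 [  0.           0.           1.        ]] -0.07215209412108003 [[ 2.32012463e-01 -9.72712813e-01  3.10761206e-05]
 [-9.32489003e-01 -2.22409146e-01  2.84602234e-01]
 [-2.76829328e-01 -6.60602433e-02 -9.58645695e-01]] [-185.65842864  477.1858781   413.91041985]
```

View pics/w2.png

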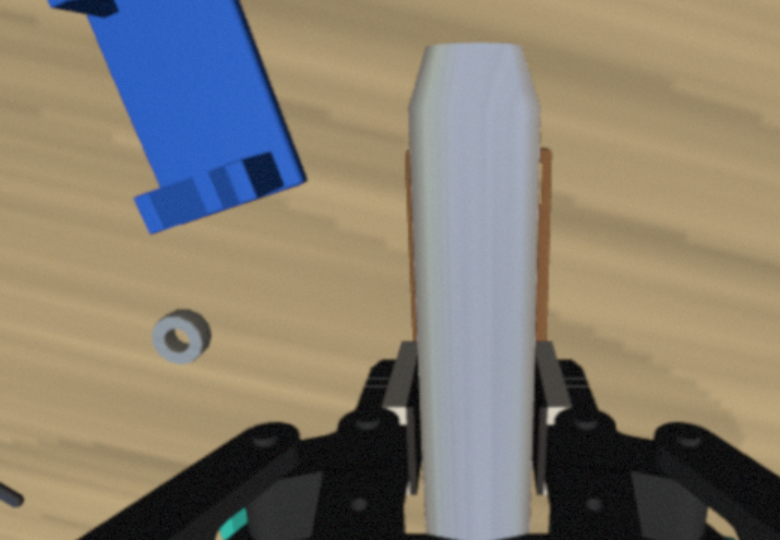

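The shaft is held straight in the pads. Its front end is at crop row 43, which puts its centre about 2 mm behind the tool centre. Next I'll move over the jig.

Call:
{"op": "send_rows", "data": {
  "series": [
    {"ax": 0,"ay": 0,"az": 0.01,"hand": 1,"dx": 0.4,"dy": -1.5,"dz": -0.2},
    {"ax": 0,"ay": 0,"az": 0.02,"hand": 1,"dx": 1.3,"dy": -4.7,"dz": -0.6},
    {"ax": 0,"ay": 0,"az": 0.03,"hand": 1,"dx": 2.3,"dy": -8.4,"dz": -1},
    {"ax": 0,"ay": 0,"az": 0.04,"hand": 1,"dx": 3.4,"dy": -12.2,"dz": -1},
    {"ax": 0,"ay": 0,"az": 0.05,"hand": 1,"dx": 4.4,"dy": -16,"dz": -1},
    {"ax": 0,"ay": 0,"az": 0.06,"hand": 1,"dx": 5.5,"dy": -19.8,"dz": -1},
    {"ax": 0,"ay": 0,"az": 0.07,"hand": 1,"dx": 6.5,"dy": -23.4,"dz": -1},
    {"ax": 0,"ay": 0,"az": 0.073,"hand": 1,"dx": 7.2,"dy": -26,"dz": -1},
    {"ax": 0,"ay": 0,"az": 0.073,"hand": 1,"dx": 7.6,"dy": -27.5,"dz": -1},
    {"ax": 0,"ay": 0,"az": 0.073,"hand": 1,"dx": 7.6,"dy": -27.5,"dz": -1}
  ]
}}

```text
clock: 5.55
eef_pos: [540.6, 223.8, 126.4]
tool_rot: [-3.141, 0.001, 0.166]
force: [0.2, -0.9, -2.2]
width: 26.1
gripper_force: 59.2
```

Call:
{"op": "send_rows", "data": {
  "series": [
    {"ax": 0,"ay": 0,"az": 0,"hand": 1,"dx": 0,"dy": 0,"dz": 0},
    {"ax": 0,"ay": 0,"az": 0,"hand": 1,"dx": 0,"dy": 0,"dz": 0}
  ]
}}

```text
clock: 5.75
eef_pos: [541.6, 218.5, 127.1]
tool_rot: [3.14, 0.001, 0.159]
force: [-0.9, -1.2, -1.5]
width: 26.0
gripper_force: 59.2
```

```bash
python3 - <<'E'
from cell import *
from h import *
s=read_state();e=s["eef_pos"];print(e,s["tool_rot"],s["force"],s["width"])
d=get_image("wrist")
cv2.imwrite("pics/w3.png",cv2.resize(d["pixels"],(800,600))[:,:,::-1])
np.savez("w3.npz",**d)
print(proj(place([598.2,230.5,.162],[[42,36,84],[42,-36,84],[10,-20,46],[50,20,46],[103,-42,12],[103,42,12],[-121,-42,12]]),d)*1.25)
y=s["tool_rot"][2];z=e[2]+19
print(proj(place([e[0],e[1],y],[[82.7,10,z],[82.7,-10,z],[71,14,z],[71,-14,z]]),d)*1.25)
E
```

```text
[541.58875124 218.46378588 127.13176594] [3.13978690e+00 8.11070513e-04 1.58655124e-01] [-0.89655369 -1.18269555 -1.51674294] 25.961860502850357
[[287.31906868  79.23236524]
 [485.82555548  78.08260061]
 [432.81745788 165.65062695]
 [341.97704704  72.17838026]
 [475.37472538 -31.88509509]
 [301.2235336  -30.83948514]
 [461.53826402 390.19876131]]
[[353.77391584 113.50590647]
 [435.54014974 113.41346034]
 [338.86626309 162.58637618]
 [450.63320945 162.45250478]]
```

View pics/w3.png

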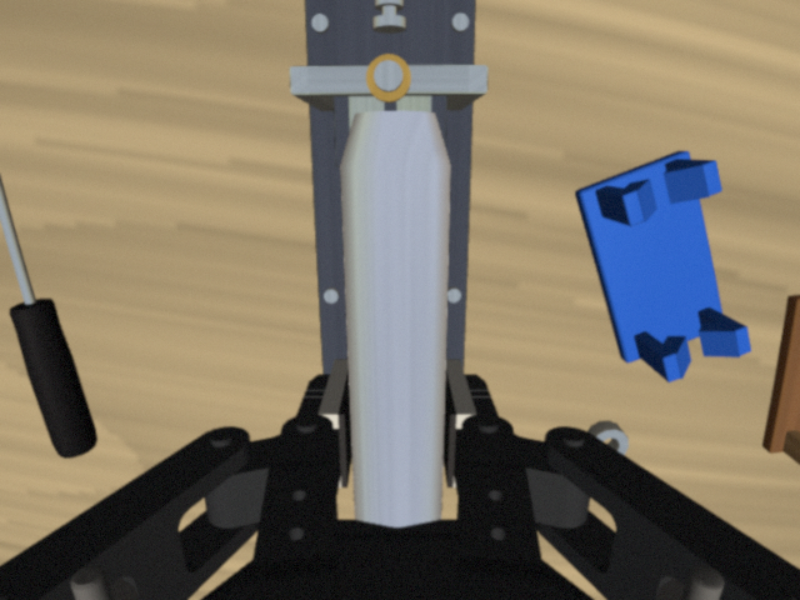

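The shaft is over the groove. Its leading end is centred at (396,112), and the bridge runs from (289,79) to (487.5,79) with its middle at 388. The measured pose seems noisy, so I'll check its spread.

```bash
python3 - <<'E'
from cell import *
from h import *
E=[];F=[];C=[]
for i in range(10):
    d=get_image("wrist");s=read_state();E.append(np.r_[s["eef_pos"],s["tool_rot"][2]*1000]);F.append(s["force"]);C.append(-d["R"].T@d["t"])
print(np.mean(E,0),np.std(E,0),np.mean(F,0),np.std(F,0));print(np.mean(C,0),np.std(C,0))
w=dict(np.load("w3.npz")); print(-w["R"].T@w["t"])
cv2.imwrite("pics/w4raw.png",d["pixels"][:,:,::-1])
g0=cv2.cvtColor(w["pixels"],cv2.COLOR_RGB2GRAY);g1=cv2.cvtColor(d["pixels"],cv2.COLOR_RGB2GRAY)
f=lambda g:np.float32(g[100:300,430:640]); print(cv2.phaseCorrelate(f(g0),f(g1)))
E
```

```text
[541.55392391 220.50531426 127.4073652  160.61890204] [0.11030526 0.74733956 0.04008787 0.99616612] [-0.09053503 -0.13334415 -1.95321224] [0.30532603 0.42624525 0.65071905]
[613.7148263  231.40267274 270.21699138] [0.12723252 0.86900203 0.06810364]
[613.81392338 229.71566505 269.88620806]
((3.7504687358641178, 1.3025437484844389), 0.9593332688013713)
```

Call:
{"op": "send_rows", "data": {
  "series": [
    {"ax": 0,"ay": 0,"az": 0,"hand": 1,"dx": 0,"dy": 0,"dz": 1},
    {"ax": 0,"ay": 0,"az": 0,"hand": 1,"dx": 0,"dy": 0,"dz": 3},
    {"ax": 0,"ay": 0,"az": 0,"hand": 1,"dx": 0,"dy": 0,"dz": 5},
    {"ax": 0,"ay": 0,"az": 0,"hand": 1,"dx": 0,"dy": 0,"dz": 6.5},
    {"ax": 0,"ay": 0,"az": 0,"hand": 1,"dx": 0,"dy": 0,"dz": 7.5},
    {"ax": 0,"ay": 0,"az": 0,"hand": 1,"dx": 0,"dy": 0,"dz": 8},
    {"ax": 0,"ay": 0,"az": 0,"hand": 1,"dx": 0,"dy": 0,"dz": 8.3},
    {"ax": 0,"ay": 0,"az": 0,"hand": 1,"dx": 0,"dy": 0,"dz": 8.5},
    {"ax": 0,"ay": 0,"az": 0,"hand": 1,"dx": 0,"dy": 0,"dz": 8.6},
    {"ax": 0,"ay": 0,"az": 0,"hand": 1,"dx": 0,"dy": 0,"dz": 8.6}
  ]
}}

```text
clock: 7.3
eef_pos: [541.7, 221.5, 41.7]
tool_rot: [-3.141, -0.001, 0.162]
force: [0.1, 0.3, -1.4]
width: 26.3
gripper_force: 59.2
```

Call:
{"op": "send_rows", "data": {
  "series": [
    {"ax": 0,"ay": 0,"az": 0,"hand": 1,"dx": 0,"dy": 0,"dz": 0.2},
    {"ax": 0,"ay": 0,"az": 0,"hand": 1,"dx": 0,"dy": 0,"dz": 0.4},
    {"ax": 0,"ay": 0,"az": 0,"hand": 1,"dx": 0,"dy": 0,"dz": 0.6},
    {"ax": 0,"ay": 0,"az": 0,"hand": 1,"dx": 0,"dy": 0,"dz": 0.6},
    {"ax": 0,"ay": 0,"az": 0,"hand": 1,"dx": 0,"dy": 0,"dz": 0.6}
  ]
}}

```text
clock: 7.8
eef_pos: [541.4, 221.3, 35.2]
tool_rot: [3.142, 0.0, 0.162]
force: [0.2, -0.8, -1.4]
width: 26.4
gripper_force: 59.2
```

Call:
{"op": "send_rows", "data": {
  "series": [
    {"ax": 0,"ay": 0,"az": 0,"hand": 1,"dx": 0,"dy": 0,"dz": 0.15},
    {"ax": 0,"ay": 0,"az": 0,"hand": 1,"dx": 0,"dy": 0,"dz": 0.3},
    {"ax": 0,"ay": 0,"az": 0,"hand": 1,"dx": 0,"dy": 0,"dz": 0.3},
    {"ax": 0,"ay": 0,"az": 0,"hand": 1,"dx": 0,"dy": 0,"dz": 0.3}
  ]
}}

```text
clock: 8.2
eef_pos: [541.4, 221.3, 32.3]
tool_rot: [3.142, 0.0, 0.162]
force: [-0.2, -0.0, -1.9]
width: 26.0
gripper_force: 59.2
```

Call:
{"op": "send_rows", "data": {
  "series": [
    {"ax": 0,"ay": 0,"az": 0,"hand": 1,"dx": 0,"dy": 0,"dz": 0.1},
    {"ax": 0,"ay": 0,"az": 0,"hand": 1,"dx": 0,"dy": 0,"dz": 0.1},
    {"ax": 0,"ay": 0,"az": 0,"hand": 1,"dx": 0,"dy": 0,"dz": 0.1}
  ]
}}

```text
clock: 8.5
eef_pos: [541.4, 221.3, 31.3]
tool_rot: [-3.142, 0.0, 0.162]
force: [0.2, 0.0, -1.3]
width: 26.2
gripper_force: 59.2
```

Call:
{"op": "send_rows", "data": {
  "series": [
    {"ax": 0,"ay": 0,"az": 0,"hand": 1,"dx": 0,"dy": 0,"dz": 0.1},
    {"ax": 0,"ay": 0,"az": 0,"hand": 1,"dx": 0,"dy": 0,"dz": 0.1},
    {"ax": 0,"ay": 0,"az": 0,"hand": 1,"dx": 0,"dy": 0,"dz": 0.1}
  ]
}}

```text
clock: 8.8
eef_pos: [541.5, 221.2, 30.4]
tool_rot: [3.141, -0.0, 0.162]
force: [0.9, 0.4, -1.7]
width: 26.2
gripper_force: 59.2
```

Call:
{"op": "send_rows", "data": {
  "series": [
    {"ax": 0,"ay": 0,"az": 0,"hand": 1,"dx": 0,"dy": 0,"dz": 0.05},
    {"ax": 0,"ay": 0,"az": 0,"hand": 1,"dx": 0,"dy": 0,"dz": 0.05},
    {"ax": 0,"ay": 0,"az": 0,"hand": 1,"dx": 0,"dy": 0,"dz": 0.05}
  ]
}}

```text
clock: 9.1
eef_pos: [541.6, 221.2, 30.1]
tool_rot: [3.142, -0.0, 0.161]
force: [-0.0, -0.9, 3.8]
width: 26.3
gripper_force: 59.6
```

Call:
{"op": "send_rows", "data": {
  "series": [
    {"ax": 0,"ay": 0,"az": 0,"hand": 0.55,"dx": 0,"dy": 0,"dz": 0},
    {"ax": 0,"ay": 0,"az": 0,"hand": 0.55,"dx": 0,"dy": 0,"dz": 0},
    {"ax": 0,"ay": 0,"az": 0,"hand": 0.55,"dx": 0,"dy": 0,"dz": 0},
    {"ax": 0,"ay": 0,"az": 0,"hand": 0.55,"dx": 0,"dy": 0,"dz": 0},
    {"ax": 0,"ay": 0,"az": 0,"hand": 0.55,"dx": 0,"dy": 0,"dz": 0}
  ]
}}

```text
clock: 9.6
eef_pos: [541.4, 221.4, 29.8]
tool_rot: [-3.142, 0.0, 0.162]
force: [-0.6, -0.4, -0.5]
width: 38.4
gripper_force: 0.0
```

```bash
python3 - <<'E'
from cell import *
from h import *
F=[]
for i in range(4): d=get_image("side"); s=read_state();F.append(np.r_[s["force"],s["eef_pos"]])
print(np.mean(F,0),s["tool_rot"],s["width"])
t=get_image("wrist")
c=np.zeros((560,800,3),np.uint8)
c[:400,:400]=cv2.resize(d["pixels"][270:360,200:330][:, :],(400,277),interpolation=3)[:,:,::-1].repeat(1,0) if 0 else 0
a=cv2.resize(d["pixels"][265:365,200:330],(520,400),interpolation=2)[:,:,::-1]; b=t["pixels"][60:440,180:460][:,:,::-1]
c[:400,:520]=a; c[:380,520:800]=b
cv2.imwrite("pics/p5.png",c)
E
```

```text
[ 1.80603385e-01 -4.01315731e-02  5.35082949e-02  5.41403119e+02
  2.21350448e+02  2.98024980e+01] [-3.14158961e+00 -4.65420743e-05  1.61782224e-01] 38.3714173342303
```

View pics/p5.png

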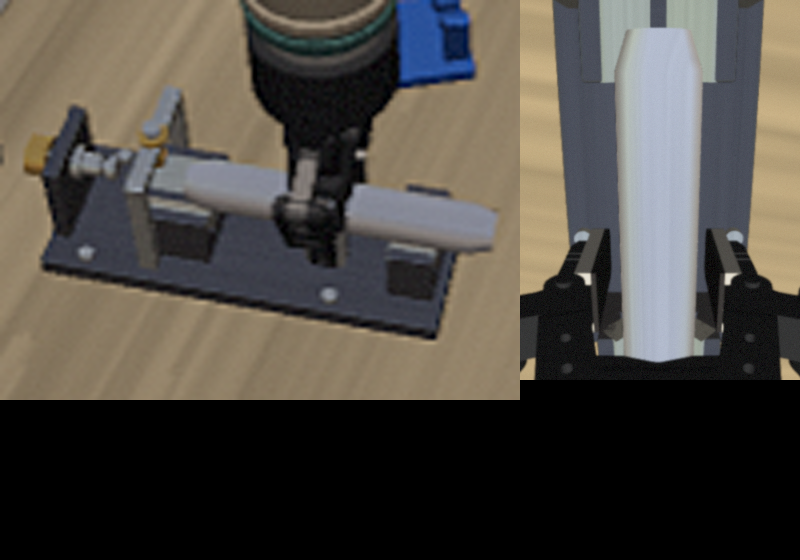

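The side and wrist views show the shaft lying in both V's, centred in the groove, with its front end short of the bridge. I'll regrip and estimate the button position from w3 (front rim at about (389,30) in the 800x600 frame).

Call:
{"op": "send_rows", "data": {
  "series": [
    {"ax": 0,"ay": 0,"az": 0,"hand": 1,"dx": 0,"dy": 0,"dz": 0},
    {"ax": 0,"ay": 0,"az": 0,"hand": 1,"dx": 0,"dy": 0,"dz": 0},
    {"ax": 0,"ay": 0,"az": 0,"hand": 1,"dx": 0,"dy": 0,"dz": 0},
    {"ax": 0,"ay": 0,"az": 0,"hand": 1,"dx": 0,"dy": 0,"dz": 0},
    {"ax": 0,"ay": 0,"az": 0,"hand": 1,"dx": 0,"dy": 0,"dz": 0}
  ]
}}

```text
clock: 10.35
eef_pos: [541.5, 221.1, 30.0]
tool_rot: [3.141, -0.0, 0.162]
force: [0.2, -2.3, 3.6]
width: 26.6
gripper_force: 58.9
```

```bash
python3 - <<'E'
from cell import *
from h import *
w=dict(np.load("w3.npz")); s=read_state();print(s["force"],s["eef_pos"],s["width"])
# camera calibration offset corrected by bridge rows: compare bridge middle
for x in (42,52,56,60,64,68,72): print(x,proj(place([598.2,229.9,.162],[[x,0,57],[x,0,50]]),w)*1.25)
print(proj(place([598.2,229.9,.162],[[47,36,84],[37,36,84]]),w)*1.25)
p=w["pixels"][:,:,::-1][0:100,270:360]; g=cv2.cvtColor(p,cv2.COLOR_BGR2GRAY); print(g[0:55,37:46].mean(1).astype(int).tolist()); print(g[38:80,75].tolist())
E
```

```text
[ 0.21903738 -2.29292744  3.58968711] [541.52557408 221.06644927  30.02201413] 26.552002952354055
42 [[389.14513838  88.04340507]
 [389.36759348  90.18778486]]
52 [[388.95708234  62.48095497]
 [389.18774419  65.4826692 ]]
56 [[388.88182065  52.13356146]
 [389.1157375   55.48494782]]
60 [[388.80659068  41.71950465]
 [389.04373975  45.42403306]]
64 [[388.73143169  31.24124829]
 [388.97178504  35.30209742]]
68 [[388.65638531  20.70147015]
 [388.89990952  25.12149746]]
72 [[388.58149578  10.10307531]
 [388.82815152  14.88478482]]
[[288.23210365  64.87299564]
 [289.68104558  93.94472699]]
[157, 151, 124, 96, 116, 146, 156, 157, 156, 158, 157, 158, 158, 158, 159, 158, 159, 159, 157, 144, 104, 67, 59, 58, 58, 60, 64, 70, 72, 71, 72, 72, 72, 72, 72, 72, 72, 72, 72, 71, 73, 73, 85, 114, 133, 141, 141, 143, 151, 158, 160, 161, 160, 160, 161]
[76, 76, 75, 71, 74, 73, 74, 72, 75, 72, 76, 73, 81, 100, 133, 149, 150, 153, 152, 153, 153, 153, 156, 155, 155, 151, 147, 153, 155, 158, 157, 158, 158, 157, 153, 148, 129, 83, 83, 102, 113, 109]
```

The button's free face reads as jig x of about 68 to 70, so it bottoms at about 72 to 74. From here that means roughly 46 mm of travel. I'll slide in stages.

Call:
{"op": "send_rows", "data": {
  "series": [
    {"ax": 0,"ay": 0,"az": 0,"hand": 1,"dx": 0.2,"dy": 0,"dz": -0.02},
    {"ax": 0,"ay": 0,"az": 0,"hand": 1,"dx": 0.5,"dy": 0,"dz": -0.02},
    {"ax": 0,"ay": 0,"az": 0,"hand": 1,"dx": 0.8,"dy": 0,"dz": -0.02},
    {"ax": 0,"ay": 0,"az": 0,"hand": 1,"dx": 1.1,"dy": 0,"dz": -0.02},
    {"ax": 0,"ay": 0,"az": 0,"hand": 1,"dx": 1.3,"dy": 0,"dz": -0.02},
    {"ax": 0,"ay": 0,"az": 0,"hand": 1,"dx": 1.5,"dy": 0,"dz": -0.02},
    {"ax": 0,"ay": 0,"az": 0,"hand": 1,"dx": 1.6,"dy": 0,"dz": -0.02}
  ]
}}

```text
clock: 11.05
eef_pos: [556.1, 223.5, 30.1]
tool_rot: [3.141, 0.003, 0.162]
force: [-3.7, -2.9, 6.5]
width: 26.1
gripper_force: 59.2
```

Call:
{"op": "send_rows", "data": {
  "series": [
    {"ax": 0,"ay": 0,"az": 0,"hand": 1,"dx": 0.1,"dy": 0,"dz": 0},
    {"ax": 0,"ay": 0,"az": 0,"hand": 1,"dx": 0.3,"dy": 0,"dz": 0},
    {"ax": 0,"ay": 0,"az": 0,"hand": 1,"dx": 0.5,"dy": 0,"dz": 0},
    {"ax": 0,"ay": 0,"az": 0,"hand": 1,"dx": 0.7,"dy": 0,"dz": 0}
  ]
}}

```text
clock: 11.45
eef_pos: [562.9, 224.6, 30.1]
tool_rot: [3.141, 0.003, 0.162]
force: [-3.9, -2.9, 6.9]
width: 26.0
gripper_force: 59.2
```

Call:
{"op": "send_rows", "data": {
  "series": [
    {"ax": 0,"ay": 0,"az": 0,"hand": 1,"dx": 0.1,"dy": 0,"dz": 0},
    {"ax": 0,"ay": 0,"az": 0,"hand": 1,"dx": 0.2,"dy": 0,"dz": 0},
    {"ax": 0,"ay": 0,"az": 0,"hand": 1,"dx": 0.3,"dy": 0,"dz": 0},
    {"ax": 0,"ay": 0,"az": 0,"hand": 1,"dx": 0.3,"dy": 0,"dz": 0}
  ]
}}

```text
clock: 11.85
eef_pos: [564.6, 224.9, 30.0]
tool_rot: [3.141, 0.005, 0.162]
force: [-6.2, -4.5, 8.9]
width: 26.3
gripper_force: 59.5
```

Call:
{"op": "send_rows", "data": {
  "series": [
    {"ax": 0,"ay": 0,"az": 0,"hand": 1,"dx": 0.1,"dy": 0.02,"dz": -0.03},
    {"ax": 0,"ay": 0,"az": 0,"hand": 1,"dx": 0.25,"dy": 0.02,"dz": -0.03},
    {"ax": 0,"ay": 0,"az": 0,"hand": 1,"dx": 0.4,"dy": 0.02,"dz": -0.03},
    {"ax": 0,"ay": 0,"az": 0,"hand": 1,"dx": 0.5,"dy": 0.02,"dz": -0.03},
    {"ax": 0,"ay": 0,"az": 0,"hand": 1,"dx": 0.5,"dy": 0.02,"dz": -0.03}
  ]
}}

```text
clock: 12.35
eef_pos: [569.4, 225.6, 30.0]
tool_rot: [3.141, 0.006, 0.162]
force: [-6.5, -1.3, 6.8]
width: 26.2
gripper_force: 59.3
```

Call:
{"op": "send_rows", "data": {
  "series": [
    {"ax": 0,"ay": 0,"az": 0,"hand": 1,"dx": 0.1,"dy": 0,"dz": 0},
    {"ax": 0,"ay": 0,"az": 0,"hand": 1,"dx": 0.25,"dy": 0,"dz": 0},
    {"ax": 0,"ay": 0,"az": 0,"hand": 1,"dx": 0.4,"dy": 0,"dz": 0},
    {"ax": 0,"ay": 0,"az": 0,"hand": 1,"dx": 0.4,"dy": 0,"dz": 0}
  ]
}}

```text
clock: 12.75
eef_pos: [573.9, 226.4, 30.0]
tool_rot: [3.141, 0.004, 0.162]
force: [-5.3, -1.9, 6.5]
width: 26.6
gripper_force: 59.2
```

Call:
{"op": "send_rows", "data": {
  "series": [
    {"ax": 0,"ay": 0,"az": 0,"hand": 1,"dx": 0.1,"dy": 0.01,"dz": -0.05},
    {"ax": 0,"ay": 0,"az": 0,"hand": 1,"dx": 0.25,"dy": 0.01,"dz": -0.05},
    {"ax": 0,"ay": 0,"az": 0,"hand": 1,"dx": 0.4,"dy": 0.01,"dz": -0.05},
    {"ax": 0,"ay": 0,"az": 0,"hand": 1,"dx": 0.4,"dy": 0.01,"dz": -0.05}
  ]
}}

```text
clock: 13.15
eef_pos: [580.1, 227.5, 30.4]
tool_rot: [-3.141, -0.0, 0.162]
force: [-1.8, -0.2, -1.6]
width: 25.9
gripper_force: 59.0
```

Call:
{"op": "send_rows", "data": {
  "series": [
    {"ax": 0,"ay": 0,"az": 0,"hand": 1,"dx": 0.05,"dy": 0,"dz": 0},
    {"ax": 0,"ay": 0,"az": 0,"hand": 1,"dx": 0.1,"dy": 0,"dz": 0},
    {"ax": 0,"ay": 0,"az": 0,"hand": 1,"dx": 0.15,"dy": 0,"dz": 0},
    {"ax": 0,"ay": 0,"az": 0,"hand": 1,"dx": 0.2,"dy": 0,"dz": 0}
  ]
}}

```text
clock: 13.55
eef_pos: [582.0, 227.8, 30.7]
tool_rot: [-3.141, -0.0, 0.162]
force: [-0.7, -0.3, -3.6]
width: 26.0
gripper_force: 59.1
```

Call:
{"op": "send_rows", "data": {
  "series": [
    {"ax": 0,"ay": 0,"az": 0,"hand": 1,"dx": 0.05,"dy": 0,"dz": 0.03},
    {"ax": 0,"ay": 0,"az": 0,"hand": 1,"dx": 0.1,"dy": 0,"dz": 0.03},
    {"ax": 0,"ay": 0,"az": 0,"hand": 1,"dx": 0.1,"dy": 0,"dz": 0.03}
  ]
}}

```text
clock: 13.85
eef_pos: [583.0, 227.9, 30.5]
tool_rot: [-3.141, -0.0, 0.162]
force: [-1.7, 0.8, -3.2]
width: 26.4
gripper_force: 59.1
```

Call:
{"op": "send_rows", "data": {
  "series": [
    {"ax": 0,"ay": 0,"az": 0,"hand": 1,"dx": 0.05,"dy": 0,"dz": 0},
    {"ax": 0,"ay": 0,"az": 0,"hand": 1,"dx": 0.1,"dy": 0,"dz": 0},
    {"ax": 0,"ay": 0,"az": 0,"hand": 1,"dx": 0.1,"dy": 0,"dz": 0}
  ]
}}

```text
clock: 14.15
eef_pos: [584.0, 228.1, 30.5]
tool_rot: [-3.141, -0.0, 0.162]
force: [-0.9, 0.1, -3.8]
width: 26.3
gripper_force: 59.1
```

Call:
{"op": "send_rows", "data": {
  "series": [
    {"ax": 0,"ay": 0,"az": 0,"hand": 1,"dx": 0.05,"dy": 0,"dz": 0.02},
    {"ax": 0,"ay": 0,"az": 0,"hand": 1,"dx": 0.05,"dy": 0,"dz": 0.02},
    {"ax": 0,"ay": 0,"az": 0,"hand": 1,"dx": 0.05,"dy": 0,"dz": 0.02}
  ]
}}

```text
clock: 14.45
eef_pos: [584.3, 228.1, 30.4]
tool_rot: [-3.141, 0.0, 0.162]
force: [-1.8, 0.7, -2.1]
width: 26.3
gripper_force: 59.2
```

Call:
{"op": "send_rows", "data": {
  "series": [
    {"ax": 0,"ay": 0,"az": 0,"hand": 1,"dx": 0.05,"dy": 0,"dz": 0},
    {"ax": 0,"ay": 0,"az": 0,"hand": 1,"dx": 0.05,"dy": 0,"dz": 0},
    {"ax": 0,"ay": 0,"az": 0,"hand": 1,"dx": 0.05,"dy": 0,"dz": 0}
  ]
}}

```text
clock: 14.75
eef_pos: [584.9, 228.2, 30.4]
tool_rot: [-3.142, -0.0, 0.162]
force: [-2.0, -0.0, -2.3]
width: 26.1
gripper_force: 59.2
```

Call:
{"op": "send_rows", "data": {
  "series": [
    {"ax": 0,"ay": 0,"az": 0,"hand": 1,"dx": 0.05,"dy": 0,"dz": 0},
    {"ax": 0,"ay": 0,"az": 0,"hand": 1,"dx": 0.05,"dy": 0,"dz": 0},
    {"ax": 0,"ay": 0,"az": 0,"hand": 1,"dx": 0.05,"dy": 0,"dz": 0}
  ]
}}

```text
clock: 15.05
eef_pos: [585.4, 228.3, 30.3]
tool_rot: [-3.142, -0.0, 0.162]
force: [-2.5, 0.3, -2.1]
width: 26.3
gripper_force: 59.2
```

Call:
{"op": "send_rows", "data": {
  "series": [
    {"ax": 0,"ay": 0,"az": 0,"hand": 1,"dx": 0.05,"dy": 0,"dz": 0},
    {"ax": 0,"ay": 0,"az": 0,"hand": 1,"dx": 0.05,"dy": 0,"dz": 0},
    {"ax": 0,"ay": 0,"az": 0,"hand": 1,"dx": 0.05,"dy": 0,"dz": 0}
  ]
}}

```text
clock: 15.35
eef_pos: [585.9, 228.3, 30.4]
tool_rot: [-3.142, -0.0, 0.162]
force: [-1.9, 0.4, -2.2]
width: 26.7
gripper_force: 59.2
```

Call:
{"op": "send_rows", "data": {
  "series": [
    {"ax": 0,"ay": 0,"az": 0,"hand": 1,"dx": 0.05,"dy": 0,"dz": 0},
    {"ax": 0,"ay": 0,"az": 0,"hand": 1,"dx": 0.05,"dy": 0,"dz": 0},
    {"ax": 0,"ay": 0,"az": 0,"hand": 1,"dx": 0.05,"dy": 0,"dz": 0}
  ]
}}

```text
clock: 15.65
eef_pos: [586.1, 228.4, 30.3]
tool_rot: [-3.142, 0.0, 0.162]
force: [-2.6, 0.7, -1.6]
width: 26.1
gripper_force: 59.3
```

Call:
{"op": "send_rows", "data": {
  "series": [
    {"ax": 0,"ay": 0,"az": 0,"hand": 1,"dx": 0.05,"dy": 0,"dz": 0},
    {"ax": 0,"ay": 0,"az": 0,"hand": 1,"dx": 0.05,"dy": 0,"dz": 0},
    {"ax": 0,"ay": 0,"az": 0,"hand": 1,"dx": 0.05,"dy": 0,"dz": 0}
  ]
}}

```text
clock: 15.95
eef_pos: [586.2, 228.4, 30.2]
tool_rot: [3.142, 0.001, 0.162]
force: [-5.2, -0.3, -0.4]
width: 26.4
gripper_force: 59.4
```

Call:
{"op": "send_rows", "data": {
  "series": [
    {"ax": 0,"ay": 0,"az": 0,"hand": 1,"dx": 0.03,"dy": 0,"dz": 0},
    {"ax": 0,"ay": 0,"az": 0,"hand": 1,"dx": 0.05,"dy": 0,"dz": 0},
    {"ax": 0,"ay": 0,"az": 0,"hand": 1,"dx": 0.05,"dy": 0,"dz": 0}
  ]
}}

```text
clock: 16.25
eef_pos: [586.3, 228.4, 30.2]
tool_rot: [3.142, 0.002, 0.162]
force: [-5.7, 0.3, 0.2]
width: 26.0
gripper_force: 59.5
```

```bash
python3 - <<'E'
from cell import *
import numpy as np
F=[]
for i in range(5): get_image("wrist"); s=read_state();F.append(np.r_[s["force"],s["eef_pos"]])
print(np.round(np.mean(F,0),2),np.round(np.std(F,0),2))
E
```

```text
[-5.9100e+00  3.9000e-01 -1.0000e-02  5.8628e+02  2.2841e+02  3.0200e+01] [0.41 0.54 0.18 0.01 0.01 0.01]
```

Call:
{"op": "send_rows", "data": {
  "series": [
    {"ax": 0,"ay": 0,"az": 0,"hand": 1,"dx": 0.04,"dy": 0,"dz": 0},
    {"ax": 0,"ay": 0,"az": 0,"hand": 1,"dx": 0.08,"dy": 0,"dz": 0},
    {"ax": 0,"ay": 0,"az": 0,"hand": 1,"dx": 0.08,"dy": 0,"dz": 0}
  ]
}}

```text
clock: 16.8
eef_pos: [586.3, 228.4, 30.1]
tool_rot: [3.141, 0.004, 0.162]
force: [-7.3, -0.4, 0.9]
width: 26.5
gripper_force: 59.6
```

```bash
python3 - <<'E'
from cell import *
import numpy as np
F=[]
for i in range(4): get_image("wrist"); s=read_state();F.append(np.r_[s["force"],s["eef_pos"]])
print(np.round(np.mean(F,0),2),np.round(np.std(F,0),2))
E
```

```text
[-6.8600e+00 -3.0000e-01  1.6400e+00  5.8636e+02  2.2841e+02  3.0150e+01] [0.33 0.46 0.54 0.01 0.02 0.01]
```

Call:
{"op": "send_rows", "data": {
  "series": [
    {"ax": 0,"ay": 0,"az": 0,"hand": 1,"dx": 0.05,"dy": 0,"dz": 0},
    {"ax": 0,"ay": 0,"az": 0,"hand": 1,"dx": 0.1,"dy": 0,"dz": 0},
    {"ax": 0,"ay": 0,"az": 0,"hand": 1,"dx": 0.15,"dy": 0,"dz": 0},
    {"ax": 0,"ay": 0,"az": 0,"hand": 1,"dx": 0.15,"dy": 0,"dz": 0}
  ]
}}

```text
clock: 17.4
eef_pos: [586.5, 228.4, 30.1]
tool_rot: [3.141, 0.006, 0.162]
force: [-10.8, -0.3, 3.3]
width: 26.4
gripper_force: 59.8
```

```bash
python3 - <<'E'
from cell import *
import numpy as np
F=[]
for i in range(4): get_image("wrist"); s=read_state();F.append(np.r_[s["force"],s["eef_pos"]])
print(np.round(np.mean(F,0),2),np.round(np.std(F,0),2))
E
```

```text
[-1.0180e+01 -5.2000e-01  3.7000e+00  5.8648e+02  2.2845e+02  3.0080e+01] [0.46 0.39 0.48 0.01 0.01 0.01]
```

Call:
{"op": "send_rows", "data": {
  "series": [
    {"ax": 0,"ay": 0,"az": 0,"hand": 1,"dx": 0.04,"dy": 0,"dz": -0.02},
    {"ax": 0,"ay": 0,"az": 0,"hand": 1,"dx": 0.08,"dy": 0,"dz": -0.03},
    {"ax": 0,"ay": 0,"az": 0,"hand": 1,"dx": 0.12,"dy": 0,"dz": -0.03},
    {"ax": 0,"ay": 0,"az": 0,"hand": 1,"dx": 0.12,"dy": 0,"dz": -0.03}
  ]
}}

```text
clock: 18.0
eef_pos: [586.6, 228.4, 30.1]
tool_rot: [3.141, 0.008, 0.162]
force: [-10.3, -0.2, 3.7]
width: 26.3
gripper_force: 59.8
```

```bash
python3 - <<'E'
from cell import *
import numpy as np
F=[]
for i in range(4): get_image("wrist"); s=read_state();F.append(np.r_[s["force"],s["eef_pos"]])
print(np.round(np.mean(F,0),2),np.round(np.std(F,0),2))
E
```

```text
[-11.3   -1.04   3.62 586.61 228.44  30.08] [0.47 0.64 0.35 0.01 0.02 0.01]
```

Call:
{"op": "send_rows", "data": {
  "series": [
    {"ax": 0,"ay": 0,"az": 0,"hand": 1,"dx": 0.03,"dy": 0,"dz": -0.02},
    {"ax": 0,"ay": 0,"az": 0,"hand": 1,"dx": 0.06,"dy": 0,"dz": -0.02},
    {"ax": 0,"ay": 0,"az": 0,"hand": 1,"dx": 0.06,"dy": 0,"dz": -0.02},
    {"ax": 0,"ay": 0,"az": 0,"hand": 1,"dx": 0.06,"dy": 0,"dz": -0.02},
    {"ax": 0,"ay": 0,"az": 0,"hand": 1,"dx": 0.06,"dy": 0,"dz": -0.02}
  ]
}}

```text
clock: 18.7
eef_pos: [586.7, 228.4, 30.1]
tool_rot: [3.141, 0.009, 0.162]
force: [-11.7, -1.8, 3.0]
width: 26.2
gripper_force: 59.8
```

```bash
python3 - <<'E'
from cell import *
import numpy as np
F=[]
for i in range(5): get_image("wrist"); s=read_state();F.append(np.r_[s["force"],s["eef_pos"]])
print(np.round(np.mean(F,0),2),np.round(np.std(F,0),2))
E
```

```text
[-12.32  -1.11   3.81 586.7  228.44  30.1 ] [0.44 0.68 0.5  0.01 0.02 0.01]
```

Call:
{"op": "send_rows", "data": {
  "series": [
    {"ax": 0,"ay": 0,"az": 0,"hand": 1,"dx": 0,"dy": 0,"dz": 0},
    {"ax": 0,"ay": 0,"az": 0,"hand": 1,"dx": 0,"dy": 0,"dz": 0},
    {"ax": 0,"ay": 0,"az": 0,"hand": 1,"dx": 0,"dy": 0,"dz": 0},
    {"ax": 0,"ay": 0,"az": 0,"hand": 1,"dx": 0,"dy": 0,"dz": 0},
    {"ax": 0,"ay": 0,"az": 0,"hand": 1,"dx": 0,"dy": 0,"dz": 0},
    {"ax": 0,"ay": 0,"az": 0,"hand": 1,"dx": 0,"dy": 0,"dz": 0},
    {"ax": 0,"ay": 0,"az": 0,"hand": 1,"dx": 0,"dy": 0,"dz": 0},
    {"ax": 0,"ay": 0,"az": 0,"hand": 1,"dx": 0,"dy": 0,"dz": 0},
    {"ax": 0,"ay": 0,"az": 0,"hand": 1,"dx": 0,"dy": 0,"dz": 0},
    {"ax": 0,"ay": 0,"az": 0,"hand": 1,"dx": 0,"dy": 0,"dz": 0}
  ]
}}

```text
clock: 19.95
eef_pos: [586.7, 228.4, 30.1]
tool_rot: [3.141, 0.009, 0.162]
force: [-12.8, -1.8, 3.9]
width: 26.4
gripper_force: 59.8
```

Call:
{"op": "send_rows", "data": {
  "series": [
    {"ax": 0,"ay": 0,"az": 0,"hand": 1,"dx": 0,"dy": 0,"dz": 0},
    {"ax": 0,"ay": 0,"az": 0,"hand": 1,"dx": 0,"dy": 0,"dz": 0},
    {"ax": 0,"ay": 0,"az": 0,"hand": 1,"dx": 0,"dy": 0,"dz": 0},
    {"ax": 0,"ay": 0,"az": 0,"hand": 1,"dx": 0,"dy": 0,"dz": 0},
    {"ax": 0,"ay": 0,"az": 0,"hand": 1,"dx": -0.05,"dy": 0,"dz": 0},
    {"ax": 0,"ay": 0,"az": 0,"hand": 1,"dx": -0.1,"dy": 0,"dz": 0},
    {"ax": 0,"ay": 0,"az": 0,"hand": 1,"dx": -0.2,"dy": 0,"dz": 0},
    {"ax": 0,"ay": 0,"az": 0,"hand": 1,"dx": -0.25,"dy": 0,"dz": 0},
    {"ax": 0,"ay": 0,"az": 0,"hand": 1,"dx": -0.25,"dy": 0,"dz": 0}
  ]
}}

```text
clock: 20.85
eef_pos: [586.8, 228.5, 30.2]
tool_rot: [3.141, 0.004, 0.162]
force: [-7.3, 0.7, -1.6]
width: 25.8
gripper_force: 59.3
```

Call:
{"op": "send_rows", "data": {
  "series": [
    {"ax": 0,"ay": 0,"az": 0,"hand": 0.6,"dx": 0,"dy": 0,"dz": 0},
    {"ax": 0,"ay": 0,"az": 0,"hand": 0.45,"dx": 0,"dy": 0,"dz": 0},
    {"ax": 0,"ay": 0,"az": 0,"hand": 0.4,"dx": 0,"dy": 0,"dz": 0},
    {"ax": 0,"ay": 0,"az": 0,"hand": 0.4,"dx": 0,"dy": 0,"dz": 0},
    {"ax": 0,"ay": 0,"az": 0,"hand": 0.4,"dx": 0,"dy": 0,"dz": 0}
  ]
}}

```text
clock: 21.35
eef_pos: [589.6, 228.7, 31.1]
tool_rot: [-3.142, -0.001, 0.162]
force: [0.4, 0.3, -0.7]
width: 51.1
gripper_force: 0.0
```

```bash
python3 - <<'E'
from cell import *
import cv2
s=read_state();print(s["eef_pos"],s["force"],s["width"])
d=get_image("side");w=get_image("wrist")
import numpy as np
c=np.zeros((420,800,3),np.uint8)
c[:400,:520]=cv2.resize(d["pixels"][265:365,200:330],(520,400),interpolation=2)[:,:,::-1]; c[:420,520:800]=w["pixels"][0:420,180:460][:,:,::-1]
cv2.imwrite("pics/p6.png",c)
E
```

```text
[589.61009678 228.74078149  31.11129979] [ 0.42286934  0.33559459 -0.67107841] 51.052313253790174
```

View pics/p6.png

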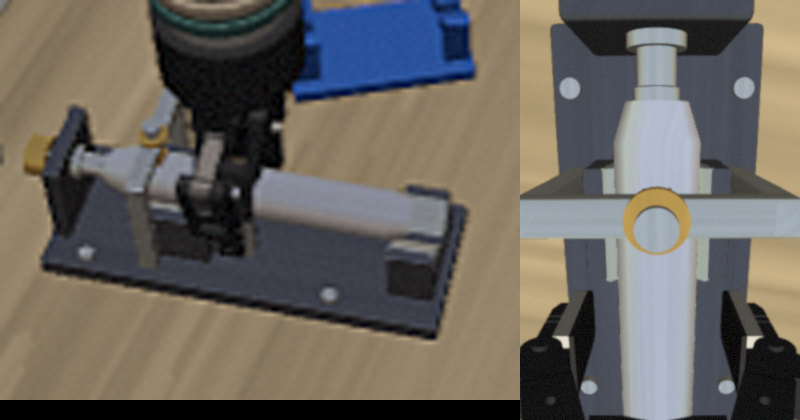

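The shaft is under the plunger with its end against the feeler button, and the fingers are clear. I'll withdraw straight up.

Call:
{"op": "send_rows", "data": {
  "series": [
    {"ax": 0,"ay": 0,"az": 0,"hand": 0.4,"dx": 0,"dy": 0,"dz": -0.5},
    {"ax": 0,"ay": 0,"az": 0,"hand": 0.4,"dx": 0,"dy": 0,"dz": -2},
    {"ax": 0,"ay": 0,"az": 0,"hand": 0.4,"dx": 0,"dy": 0,"dz": -4},
    {"ax": 0,"ay": 0,"az": 0,"hand": 0.4,"dx": 0,"dy": 0,"dz": -6.5},
    {"ax": 0,"ay": 0,"az": 0,"hand": 0.4,"dx": 0,"dy": 0,"dz": -9},
    {"ax": 0,"ay": 0,"az": 0,"hand": 0.4,"dx": 0,"dy": 0,"dz": -11},
    {"ax": 0,"ay": 0,"az": 0,"hand": 0.4,"dx": 0,"dy": 0,"dz": -12},
    {"ax": 0,"ay": 0,"az": 0,"hand": 0.4,"dx": 0,"dy": 0,"dz": -12},
    {"ax": 0,"ay": 0,"az": 0,"hand": 0.4,"dx": 0,"dy": 0,"dz": -12},
    {"ax": 0,"ay": 0,"az": 0,"hand": 0.4,"dx": 0,"dy": 0,"dz": -12}
  ]
}}

```text
clock: 22.45
eef_pos: [588.1, 228.5, 149.7]
tool_rot: [3.141, 0.002, 0.162]
force: [0.9, 0.2, 0.1]
width: 51.6
gripper_force: 0.0
```

```bash
python3 - <<'E'
from cell import *
s=read_state();print(s["eef_pos"],s["force"])
print(finish_job())
E
```

```text
[588.10085361 228.52235453 149.69870279] [0.90600131 0.2407562  0.07682466]
the job is handed in; nothing more can be done
None
```

The 28 mm shaft is lying in the V-blocks under the plunger, home against the stop; I held it there for over a second at about 12 N total (I estimate 10 N of that on the stop), released it and handed the job in at about 22.5 s; no verdict came back.

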